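# Angle a length of profile past the post into the stock bay

## Task

Put the cut length of aluminium profile away in the stock bay by pushing it over the bench: turn it by pushing on one end and then the other, so that it slips in at a slant past the guide post and finally lies behind the post with one long side flat against the bay's back fence. Only push it with the fingertips or the outside of the fingers: do not pinch, lift or tip it, and leave the small black box, gauge block, stamp, oil bottle and loupe standing where they are.

Things in the scene. Friction and masses are not known exactly. Their poses are not given: they have to be found in the camera images.
- profile: the cut length of square aluminium slotted profile (silver with dark grooves), 20 x 150 x 20 mm, about 0.2 kg, lying loose and flat on the bench. Origin: middle of its underside. Its y axis runs along its length, x across it, z up. Both ends are alike.
- profile_end_a (a point): centre of the profile's end face at its +y end, 75 mm from the middle, 10 mm above its underside
- profile_end_b (a point): centre of the profile's end face at its -y end, 75 mm from the middle, 10 mm above its underside
- bay: the stock bay: three fixed upright steel strips, 5 mm thick, 30 mm high, on the bare bench, open towards the robot. Origin: at bench level on the inner face of the back fence, midway along it. x points out through the fence away from the robot (inside the bay x is negative), y along the fence, to the left seen from the robot, z up. Inside it is 184 mm wide (y = -92 to +92 mm).
- bay_mouth (a point): middle of the bay's mouth: in the bay's frame x = -92 mm, y = 0, 10 mm up. The side cheeks run from the fence to here, with round noses (to x = -95 mm); low feet lie outside (to y = +-115 mm). Mind the bench lamp left of the work: its pole stands at the bench's front edge, its elbow is at world [0.30, 0.15, 0.36] m, and its rods run on level from there, away and to the left: pass above.
- post: the fixed upright round steel guide post, 14 mm diameter, 50 mm high. Origin: centre of its foot. In the bay's frame it stands at x = -110 mm and either y = +57 or -57 mm (varies; a flush plug fills the other place). From the post to the cheek on the far side is 142 mm clear, less than the profile's 150 mm, so the profile passes only at a slant.
- wrist_box: the small black box with two brass studs on top, 39 x 55 x 24 mm high, a loose bystander to be left alone; origin at the centre of its underside, z up
- gauge_block: the stepped grey gauge block, 23 x 48 x 30 mm high, a loose bystander to be left alone; origin at the centre of its underside, z up
- stamp: the wooden hand stamp, 23 mm across, 53 mm high, a loose bystander to be left alone; origin at the centre of its underside, z up
- oil_bottle: the small oil bottle, 29 mm across, 66 mm high, a loose bystander to be left alone; origin at the centre of its underside, z up
- loupe: the eye loupe, 30 x 57 x 15 mm high, a loose bystander to be left alone; origin at the centre of its underside, z up
Mind the look-alikes: they are no part of the job. There is more than one size of the profile; the one meant has the size given above.

How it is judged:
On the way, in this order (a step that is already met when the one before it is completed fails the run):
1. the profile reaches into the bay at a slant: one end at least 35 mm inside the post's line, the profile more than 17 degrees (0.3 rad) off the fence (x of any of profile_end_a, profile_end_b in the frame of bay above -0.075 m and angle between the y axis of profile and the y axis of bay, either way round above 0.3 rad), for 0.1 s.
2. both ends of the profile are behind the post (x of each of profile_end_a, profile_end_b in the frame of bay above -0.092 m), for 0.1 s.
At the end, for the whole second after the job is handed in: The profile lies still and flat on the bench inside the bay, its long side along the back fence with no more than 6 mm of gap at either end (x of profile_end_a in the frame of bay between -0.016 and -0.006 m and x of profile_end_b in the frame of bay between -0.016 and -0.006 m and y of profile in the frame of bay between -0.025 and 0.025 m and height (world z) of profile below 0.004 m and angle between profile's own z axis and vertical below 0.06 rad and linear speed of profile below 0.01 m/s); the robot touches nothing.
It fails at once if the profile is lifted more than 8 mm, or either end raised more than 12 mm (height (world z) of profile above 0.008 m or height (world z) of any of profile_end_a, profile_end_b above 0.022 m).
It fails at once if the profile is tipped up or rolled over (more than 0.2 rad) (angle between profile's own z axis and vertical above 0.2 rad).
It fails at once if a bystander (small black box, gauge block, stamp, oil bottle, loupe) is pushed more than 15 mm or knocked over (distance of any of wrist_box, gauge_block, stamp, oil_bottle, loupe from where it was at the start of the episode above 0.015 m or angle between any of wrist_box, gauge_block, stamp, oil_bottle, loupe's own z axis and vertical above 0.4 rad).
It also fails if it takes over 72 s, if anything falls off the work surface, if the arm or the gripper's body presses on something with over 40 N, if the wrist force passes 120 N, or if a joint passes its speed limit or range.

## Robot

A 6-joint arm with a two-finger parallel gripper is mounted at the origin on a cart in front of the work surface, level with it; the furniture and walls round the work are solid. World frame = base frame: x ahead of the robot, y to its left, z up, the work surface at z = 0. Lengths are in m, angles in rad, forces in N, time in s.
With the tool pointing down it reaches from about 0.35 to 0.775 m from the base axis. Payload 5.5 kg.
Tool frame: the origin (TCP) lies on the centre line of the jaws, within the pads' length; the fingertips stand 11 mm ahead of it and the grasp point (between the pads) lies 8 mm behind it (env.tip_extent is the distance from the TCP to the fingertips, in m); z points along the fingers, y is the line along which they close (so a half turn about z gives the same grasp; the last joint's range is limited). The gripper opens to 85 mm and grips with 20 to 120 N. Pads are 22 mm wide; open, the fingers measure 114 mm over their backs; the gripper's body (76 mm by 85 mm) begins 54 mm behind the grasp point. The pads swing forward as they close: fully open they stand 13 mm farther back than shut.
Start: joints at [1.011, 0.313, 0.046, 1.304, 0, 1.431], TCP at [0.234, 0.525, 0.242] pointing down, gripper open.
Joint ranges: [-2.76, 2.76], [-0.86, 1.69], [-1.03, 1.26], [-2.2, 2.34], [-1.47, 1.5], [-3.14, 3.14]. Speed limits (rad/s): [2.57, 2.57, 3.14, 3.14, 3.14, 3.14].

## Interface

Orientations are given as a unit quaternion [w, x, y, z].
In Python, from workcell import env gives the robot as it stands.
- The arm moves only by the shell command python3 -m jog 'ROWS' [FORCE]. ROWS is JSON, a list of rows, each a list of 5 numbers: the gripper's target within -1 to 1 (shut at 1, half-way at 0, fully open at -1), then the shift along the tool's x, y, z in m, then the turn about the tool's z in degrees. In form: [[fingers, tx, ty, tz, turn], ...]. A call has 1 to 5 rows; each row shifts and turns the commanded pose from where the row before left it, along the tool's axes as they then stand; what a row does not reach is not made up. A row lasts 1/12 s, in which the tool goes at most 41.7 mm and 7.16 degrees, less where a joint would pass 70% of its speed; a pose out of reach is approached as far as the arm can. A call is refused whole if a number of a shift passes 0.0417 or a number of a turn 7.16, either way. A call with a gripper value outside its range is refused whole. The fingers move at their own pace and stop on an object; FORCE is the grip in N (left out, the last holds). Time passes only in rows, so rows that do not move let the fingers close. It gives the time, the measured TCP pose, the force, the opening and the grip force at its end, in the units of the state.
- env.get_state(): the state, without advancing time (a new reading comes with each control period).
- env.read_camera(name): name is "scene" or "side" or "wrist"; returns a dict with "img" (420x560x3 uint8, red, green, blue), "fov_y" (degrees; the focal length in pixels is half the picture's height over the tangent of half this angle, whatever the lens; pixels are square), "cx", "cy" (the principal point, pixels), "T" (4x4, takes a point from camera to world coordinates). Camera axes: x right, y up, looking along -z (the intrinsics and any distortion apply to the point x, -y, -z); pixel columns grow to the right and rows downward; lengths in m; the calibration is good to about 2 mm. A picture is of the moment at which its call begins. There is no depth.
- env.hand_in(): hands the job in; it is judged then, once.
The state is a dict: "clock": time; "joint_pos": joint angles; "qvel": joint speeds; "tau": joint torques, N m; "tcp_pos": TCP position; "orientation": TCP orientation; "wrist_force": force on the tool from outside, world axes, zero at the start; "ft_torque": the same for the moment, N m; "finger_gap": finger opening in m; "grip_force": force on a finger pad.
Only numpy, scipy, OpenCV 4.12 (cv2) and the standard library are available. Lean on these libraries where they do the work, as an engineer would, in place of code of your own. Each camera call takes 0.05 s, during which the arm holds its last target. There are 200 camera calls.

## Working session

There is one attempt and no reset: what is moved stays moved. The work goes in short steps, Python scripts to look and compute and a shell command to move; the robot and the scene stay as the last step left them, time stands still between calls to the robot, and variables do not carry over. Pictures are saved under pics/ and viewed, at most 10 in all, crops included, and the job is handed in when it is done.

```bash
mkdir -p pics; ls; cat > h.py <<'E'
import numpy as np,cv2
from workcell import env
def cam(n,save=None):
    c=env.read_camera(n)
    if save: cv2.imwrite('pics/'+save,c['img'][:,:,::-1])
    return c
def ray(c,u,v):
    f=c['img'].shape[0]/2/np.tan(np.radians(c['fov_y'])/2)
    d=np.array([(u-c['cx'])/f,-(v-c['cy'])/f,-1]); T=np.array(c['T'])
    return T[:3,3],T[:3,:3]@d
def pt(c,u,v,z=0):
    o,d=ray(c,u,v); return o+d*(z-o[2])/d[2]
def px(c,p):
    T=np.array(c['T']); q=T[:3,:3].T@(np.array(p)-T[:3,3]); f=c['img'].shape[0]/2/np.tan(np.radians(c['fov_y'])/2)
    return c['cx']+f*q[0]/-q[2], c['cy']-f*q[1]/-q[2]
E
python3 - <<'E'
from h import *
for n in ['scene','side','wrist']:
    c=cam(n,n+'0.png'); print(n,{k:v for k,v in c.items() if k not in('img','T')},np.round(c['T'],3).tolist())
    if n!='wrist': np.save(n+'0.npy',c,allow_pickle=True)
print(env.get_state())
E
```

```text
pics
scene {'fov_y': 45.435907815836394, 'cx': 273.8295915642948, 'cy': 204.09709794016112} [[0.56, 0.622, -0.547, -0.074], [-0.828, 0.41, -0.382, -0.381], [-0.013, 0.666, 0.745, 0.986], [0.0, 0.0, 0.0, 1.0]]
side {'fov_y': 52.393660318011605, 'cx': 286.859787237425, 'cy': 210.16384548538153} [[-0.812, 0.244, -0.53, -0.04], [-0.583, -0.343, 0.736, 1.057], [-0.002, 0.907, 0.421, 0.592], [0.0, 0.0, 0.0, 1.0]]
wrist {'fov_y': 60.375915612687976, 'cx': 281.31906681958793, 'cy': 209.7903540147802} [[0.407, -0.877, -0.256, 0.168], [0.913, 0.39, 0.117, 0.553], [-0.003, -0.282, 0.96, 0.374], [0.0, 0.0, 0.0, 1.0]]
{'clock': 0.15, 'joint_pos': array([ 1.01144568e+00,  3.13861944e-01,  4.52546682e-02,  1.30360155e+00,
       -5.98457807e-06,  1.43118384e+00]), 'qvel': array([-0.00052344, -0.00270107,  0.00142252, -0.00014913, -0.00065882,
        0.00148755]), 'tau': array([ 2.77734318e-03, -4.81062341e+01,  2.98815876e+01,  1.38343399e-02,
       -9.52648861e-05, -1.42792786e-05]), 'tcp_pos': array([0.23414836, 0.52477108, 0.24160035]), 'orientation': array([-2.39015269e-04,  2.08331796e-01,  9.78057955e-01, -6.64579494e-04]), 'wrist_force': array([0.17024907, 0.10192282, 0.3856656 ]), 'ft_torque': array([0.03195626, 0.0339703 , 0.00441303]), 'grip_force': 0.0, 'finger_gap': 0.08569177647105734}
```

View pics/scene0.png

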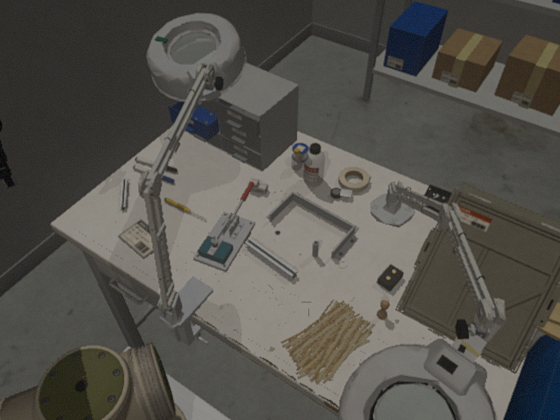

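View pics/side0.png

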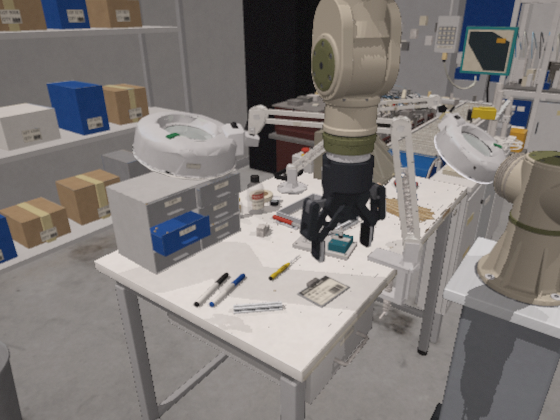

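The scene view shows the bay at about (313,225), the post at (317,248) and a long profile from (247,240) to (296,275). There is a thinner silver bar at (124,195). The side view is largely blocked by the arm. I'll enlarge the crop around the bay to confirm the profile.

```bash
python3 - <<'E'
from h import *
c=np.load('scene0.npy',allow_pickle=True).item()
im=c['img'][130:350,190:430,::-1]
cv2.imwrite('pics/crop1.png',cv2.convertScaleAbs(cv2.resize(im,None,fx=3,fy=2.7,interpolation=cv2.INTER_CUBIC)[:600,:720],alpha=1.5))
for n,a,b in [('long',(247,240),(296,275)),('left bar',(123,180),(126,209))]:
    p,q=pt(c,*a,.02),pt(c,*b,.02);print(n,p,q,np.linalg.norm(p-q))
E
```

```text
long [0.50128061 0.10210309 0.02      ] [ 0.48151506 -0.0513343   0.02      ] 0.1547052354792333
left bar [0.48144397 0.50429056 0.02      ] [0.41061332 0.42155179 0.02      ] 0.10891594980056198
```

View pics/crop1.png

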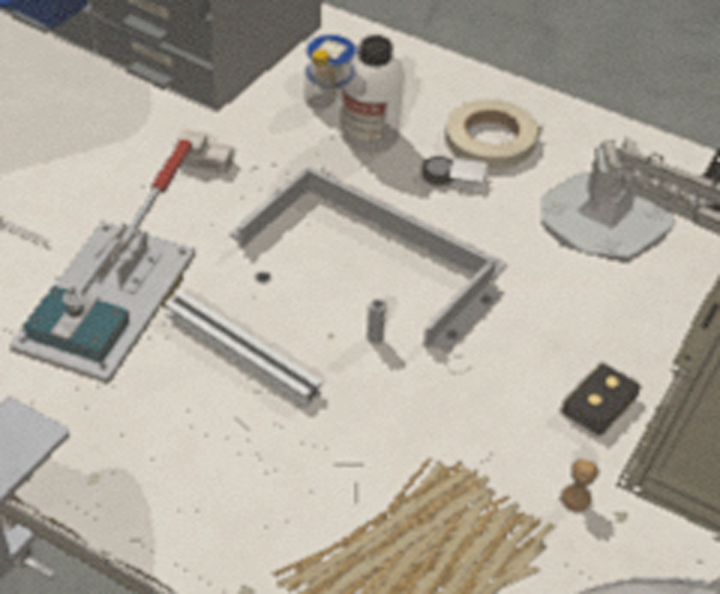

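```bash
cat >> h.py <<'E'
def tri(c1,p1,c2,p2):
    (o1,d1),(o2,d2)=ray(c1,*p1),ray(c2,*p2)
    A=np.stack([d1,-d2],1); t=np.linalg.lstsq(A,o2-o1,rcond=None)[0]
    a,b=o1+d1*t[0],o2+d2*t[1]; return (a+b)/2,np.linalg.norm(a-b)
E
python3 - <<'E'
from h import *
np.set_printoptions(precision=3,suppress=True)
s=np.load('scene0.npy',allow_pickle=True).item(); d=np.load('side0.npy',allow_pickle=True).item()
print('elbow px',px(s,[.3,.15,.36]),px(d,[.3,.15,.36]))
print('rod end',tri(s,(210,72),d,(255,120)))
print('head',tri(s,(195,50),d,(180,145)))
k=lambda x,y,z:pt(s,190+x/3,130+y/2.7,z)
for n,a in dict(post_top=(377,302,.05),post_foot=(377,338,0),plug=(263,277,0),BLtop=(308,178,.03),BRtop=(488,262,.03),Lnose=(238,236,.03),Rnose=(430,335,.03),
  pL=(182,298,.02),pR=(312,390,.02),box=(600,400,.024),stamp=(575,497,0),bottle=(365,133,0),loupe=(455,170,.0),gauge=(215,155,.03),clampcorner=(193,248,0),clampR=(107,378,0)).items(): print(n,k(*a))
E
```

```text
elbow px (np.float64(146.33591734742083), np.float64(184.74946621776894)) (np.float64(401.2909659514128), np.float64(127.05096835224732))
rod end (array([0.624, 0.27 , 0.359]), np.float64(0.009431998796269046))
head (array([0.734, 0.413, 0.312]), np.float64(0.006622919458840124))
post_top [ 0.568 -0.05   0.05 ]
post_foot [ 0.567 -0.054  0.   ]
plug [0.575 0.062 0.   ]
BLtop [0.677 0.083 0.03 ]
BRtop [ 0.671 -0.095  0.03 ]
Lnose [0.584 0.092 0.03 ]
Rnose [ 0.573 -0.096  0.03 ]
pL [0.505 0.094 0.02 ]
pR [ 0.48  -0.047  0.02 ]
box [ 0.59  -0.235  0.024]
stamp [ 0.511 -0.256  0.   ]
bottle [0.782 0.088 0.   ]
loupe [ 0.782 -0.006  0.   ]
gauge [0.658 0.168 0.03 ]
clampcorner [0.571 0.131 0.   ]
clampR [0.413 0.101 0.   ]
```

```bash
python3 -m jog '[[1,0,0,-0.041,-5],[1,0,0,-0.041,-5],[1,0,0,-0.041,-5],[1,0,0,-0.041,-5],[1,0,0,-0.041,-4]]' && python3 -m jog '[[1,0,0,-0.025,0],[1,0,0,0,0]]'; python3 -c "
from h import *;s=env.get_state();print(s['tcp_pos'],s['joint_pos'],s['orientation'],s['finger_gap'])"
```

```text
clock: 0.57
tcp_pos: [0.234, 0.5245, 0.4492]
orientation: [0.0, -0.002, 1.0, 0.0]
wrist_force: [1.6, 1.6, 1.3]
finger_gap: 0.0257
grip_force: 0.0
clock: 0.73
tcp_pos: [0.2347, 0.5255, 0.4783]
orientation: [0.003, 0.0, 1.0, 0.004]
wrist_force: [-0.8, -0.2, 0.3]
finger_gap: 0.0007
grip_force: 0.0
[0.23468885 0.52551543 0.47827242] [ 1.01135820e+00  4.01933338e-01  7.65460158e-01  1.92466506e+00
 -5.19234270e-05  1.01219895e+00] [2.58310200e-03 4.20496420e-04 9.99988251e-01 4.08016677e-03] 0.0006804744897721611
```

```bash
for i in 1; do python3 -m jog '[[1,-0.016,-0.035,0,0],[1,-0.016,-0.035,0,0],[1,-0.016,-0.035,0,0],[1,-0.016,-0.035,0,0],[1,-0.016,-0.035,0,0]]'; python3 -m jog '[[1,-0.016,-0.035,0,0],[1,-0.016,-0.035,0,0],[1,-0.016,-0.035,0,0],[1,-0.016,-0.035,0,0],[1,-0.016,-0.035,0,0]]'; python3 -m jog '[[1,-0.016,-0.035,0,0],[1,-0.016,-0.035,0,0],[1,-0.016,-0.035,0,0],[1,-0.016,-0.035,0,0],[1,-0.016,-0.035,0,0]]'; done; python3 - <<'E'
from h import *
s=env.get_state();print(s['tcp_pos'],s['joint_pos'],s['orientation'])
c=cam('wrist','w1.png');np.save('w1.npy',c,allow_pickle=True);print(np.round(c['T'],3))
E
```

```text
clock: 1.15
tcp_pos: [0.3143, 0.3484, 0.4714]
orientation: [-0.0, 0.0, 1.0, -0.0]
wrist_force: [1.0, -1.0, 0.5]
finger_gap: 0.0
grip_force: 0.0
clock: 1.57
tcp_pos: [0.3941, 0.1732, 0.4717]
orientation: [-0.0, 0.0, 1.0, -0.0]
wrist_force: [0.0, 0.5, -0.1]
finger_gap: -0.0001
grip_force: 0.0
clock: 1.98
tcp_pos: [0.4741, -0.0021, 0.4716]
orientation: [-0.0, 0.001, 1.0, 0.0]
wrist_force: [1.0, 0.1, 1.1]
finger_gap: -0.0001
grip_force: 0.0
[ 0.47408423 -0.00206     0.47163711] [-1.74039217e-01  1.65134965e-01  4.19072936e-01  1.82555979e+00
  2.22940401e-04 -1.72685252e-01] [-3.87332349e-04  6.77028151e-04  9.99999679e-01  1.80996211e-04]
[[ 0.001 -0.96  -0.281  0.402]
 [ 1.     0.001  0.001 -0.003]
 [-0.001 -0.281  0.96   0.604]
 [ 0.     0.     0.     1.   ]]
```

View pics/w1.png

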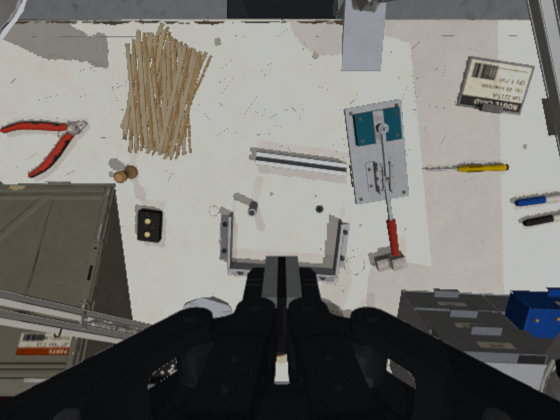

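The wrist view shows the profile from (256,155) to (346,170), the post top at (252,208), the plug at (319,209) and the fence along row 268. The clamp plate is at about (378,150). The short bar is outside this view. I'll enlarge it for sharper pixel picks.

```bash
python3 - <<'E'
from h import *
c=np.load('w1.npy',allow_pickle=True).item()
cv2.imwrite('pics/crop2.png',cv2.resize(c['img'][138:283,205:365,::-1],None,fx=4,fy=4,interpolation=cv2.INTER_CUBIC))
E
```

```text
(no output)
```

View pics/crop2.png

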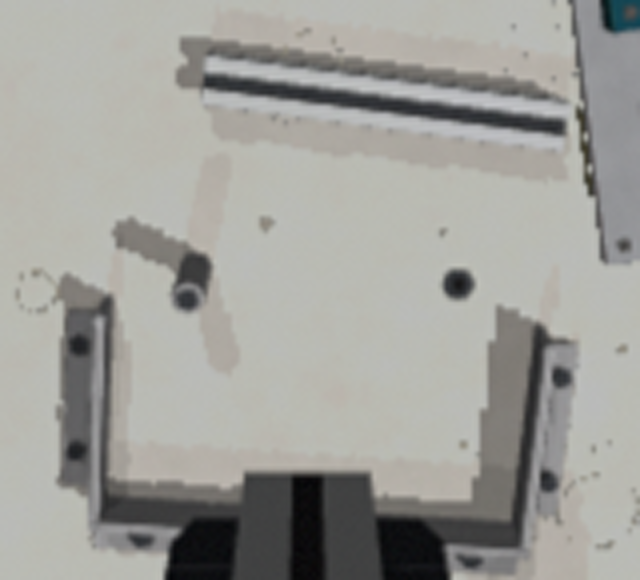

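```bash
python3 - <<'E'
from h import *
np.set_printoptions(precision=4,suppress=True)
c=np.load('w1.npy',allow_pickle=True).item()
k=lambda x,y,z:pt(c,205+(x+.5)/4-.5,138+(y+.5)/4-.5,z)
for n,a in dict(post_top=(187,297,.05),post_foot=(197,264,0),plug=(458,284,0),fLt=(103,520,.03),fLb=(107,492,0),fRt=(518,546,.03),LnoseTop=(540,340,.03),RnoseTop=(100,315,.03),
 p1=(205,58,.02),p2=(203,105,.02),p3=(568,103,.02),p4=(562,150,.02),clampfar=(636,258,0),clampc2=(605,262,0)).items(): print(n,k(*a))
A=[k(205,58,.02),k(203,105,.02),k(568,103,.02),k(562,150,.02)]
a=(A[2]+A[3])/2;b=(A[0]+A[1])/2;print('ctr',(a+b)/2,'yaw',np.degrees(np.arctan2(-(a-b)[0],(a-b)[1])),np.linalg.norm(a-b))
E
```

```text
post_top [ 0.5674 -0.0518  0.05  ]
post_foot [ 0.5674 -0.0515  0.    ]
plug [0.5765 0.0619 0.    ]
fLt [ 0.6744 -0.0925  0.03  ]
fLb [ 0.6747 -0.0948  0.    ]
fRt [0.6869 0.0882 0.03  ]
LnoseTop [0.5922 0.0936 0.03  ]
RnoseTop [ 0.5811 -0.09    0.03  ]
p1 [ 0.4759 -0.0448  0.02  ]
p2 [ 0.4949 -0.046   0.02  ]
p3 [0.4943 0.1022 0.02  ]
p4 [0.5136 0.1007 0.02  ]
clampfar [0.5648 0.1386 0.    ]
clampc2 [0.5666 0.1253 0.    ]
ctr [0.4947 0.028  0.02  ] yaw -7.176147711321768 0.14798710830293535
```

```bash
python3 -m jog '[[1,0.012,0.03,0,0],[1,0,0.03,0.02,0],[1,0,0.027,0.04,0],[1,0,0,0.04,0],[1,0,0,0.04,0]]'; python3 -m jog '[[1,0,0,0.04,0],[1,0,0,0.04,0],[1,0,0,0.04,0],[1,0,0,0.04,0],[1,0,0,0.04,0]]';python3 -m jog '[[1,0,0,0.04,0],[1,0,0,0.02,0],[1,0,0,0,0]]'; python3 -c "
from h import *;s=env.get_state();print(env.tip_extent,s['tcp_pos'],s['joint_pos'],s['wrist_force'])"
```

```text
clock: 2.45
tcp_pos: [0.4616, 0.0846, 0.3359]
orientation: [0.001, -0.001, 1.0, 0.0]
wrist_force: [1.3, -0.5, -0.3]
finger_gap: 0.0001
grip_force: 0.0
clock: 2.87
tcp_pos: [0.4608, 0.0835, 0.1355]
orientation: [-0.0, 0.0, 1.0, 0.0]
wrist_force: [0.7, -0.5, -0.5]
finger_gap: -0.0002
grip_force: 0.0
clock: 3.12
tcp_pos: [0.4568, 0.0833, 0.0726]
orientation: [-0.005, 0.0, 1.0, 0.0]
wrist_force: [-0.1, -0.0, -0.2]
finger_gap: 0.0
grip_force: 0.0
0.011 [0.45680853 0.08334395 0.07256589] [ 7.26322894e-03  2.37363638e-01 -5.02217657e-01  8.41714439e-01
  8.25536809e-05  8.24909584e-03] [-0.09070605 -0.04624354 -0.17038075]
```

```bash
python3 -m jog '[[1,0,0,0.03,0],[1,0,0,0.025,0],[1,-0.004,0,0,0],[1,-0.008,0,0,0],[1,-0.008,0,0,0]]'; python3 -m jog '[[1,-0.008,0,0,0],[1,-0.008,0,0,0],[1,-0.008,0,0,0],[1,-0.008,0,0,0],[1,-0.008,0,0,0]]'; python3 -m jog '[[1,-0.008,0,0,0],[1,-0.006,0,0,0],[1,0,0,0,0]]'; python3 - <<'E'
from h import *
s=env.get_state();print(s['tcp_pos'],s['wrist_force'])
c=cam('wrist','w2.png');np.save('w2.npy',c,allow_pickle=True)
c=cam('scene');np.save('s2.npy',c,allow_pickle=True)
cv2.imwrite('pics/s2.png',cv2.resize(c['img'][150:330,200:400,::-1],None,fx=3.3,fy=3.3,interpolation=cv2.INTER_CUBIC))
E
```

```text
clock: 3.53
tcp_pos: [0.4838, 0.0833, 0.0246]
orientation: [0.001, 0.0, 1.0, 0.0]
wrist_force: [-0.4, 0.2, 0.4]
finger_gap: -0.0001
grip_force: 0.2
clock: 3.95
tcp_pos: [0.5231, 0.0831, 0.0232]
orientation: [0.0, 0.0, 1.0, 0.0]
wrist_force: [-0.9, 0.1, -0.6]
finger_gap: 0.0003
grip_force: 0.4
clock: 4.2
tcp_pos: [0.5379, 0.0831, 0.0228]
orientation: [0.001, 0.001, 1.0, 0.0]
wrist_force: [0.2, -0.2, -0.1]
finger_gap: -0.0
grip_force: 0.0
[0.53785017 0.08307668 0.02284697] [ 0.20655874 -0.22600168 -0.10502847]
```

View pics/s2.png

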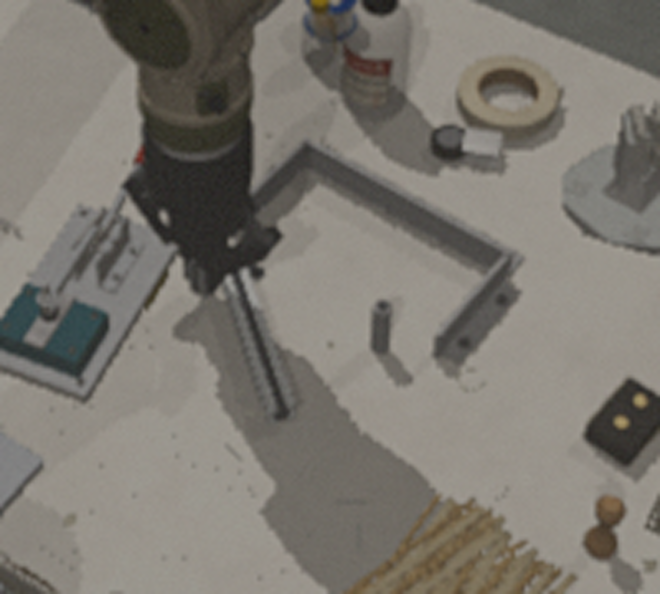

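The crop shows the profile turned, with its near end at (280,413) and the fingertip pushing its far end near (230,280). The post at (380,330) is clear.

```bash
cat >> h.py <<'E'
th=np.radians(-4.2); O=np.array([.681,-.0025]); Rb=np.array([[np.cos(th),-np.sin(th)],[np.sin(th),np.cos(th)]])
def bay(p): return Rb.T@(np.array(p)[:2]-O)
def world(b): return Rb@np.array(b)+O
def rod(A,B):  # two top-axis points world -> bay pose, B the exact end
    A=np.array(A)[:2];B=np.array(B)[:2];d=(A-B)/np.linalg.norm(A-B)
    A=B+.15*d;C=B+.075*d
    db=Rb.T@d
    print('len seen ok; world C',C,'d',d,'bay A',bay(A),'B',bay(B),'C',bay(C),'slant deg',np.degrees(np.arctan2(db[0],db[1])))
np.set_printoptions(precision=4,suppress=True)
E
python3 - <<'E'
from h import *
c=np.load('s2.npy',allow_pickle=True).item()
k=lambda x,y,z:pt(c,200+(x+.5)/3.3-.5,150+(y+.5)/3.3-.5,z)
print(k(380,345,0),k(380,303,.05))
rod(k(238,290,.02),k(281,410,.02))
c=np.load('w2.npy',allow_pickle=True).item()
print(px(c,world([-.11,-.057]).tolist()+[0]), px(c,[.5,.03,.02]), px(c,[.54,.083,.02]))
cv2.imwrite('pics/w2c.png',cv2.resize(c['img'][0:300,100:500,::-1],None,fx=2,fy=2))
E
```

```text
[ 0.5687 -0.0503  0.    ] [ 0.5677 -0.0482  0.05  ]
len seen ok; world C [0.5181 0.0291] d [0.6431 0.7658] bay A [-0.1209  0.0804] B [-0.2087 -0.0412] C [-0.1648  0.0196] slant deg 35.82536458237119
(np.float64(10.781001311156786), np.float64(319.08916901271925)) (np.float64(147.02117796970433), np.float64(196.73533717110718)) (np.float64(284.3359440972758), np.float64(289.73221885408884))
```

View pics/w2c.png

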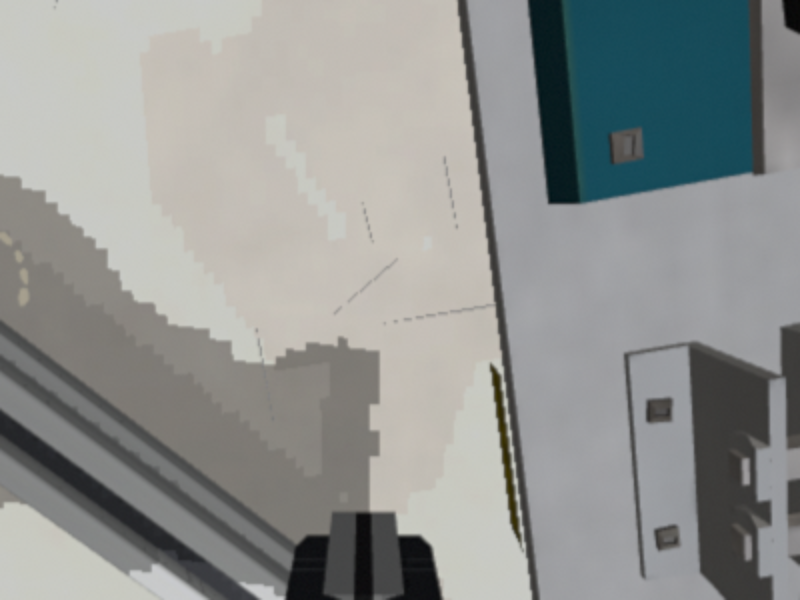

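```bash
python3 -m jog '[[1,0.003,0,0.006,0],[1,-0.006,-0.003,0,0],[1,-0.006,-0.004,0,0],[1,-0.005,-0.005,0,0],[1,-0.005,-0.005,0,0]]'; python3 -m jog '[[1,-0.004,-0.006,0,0],[1,-0.004,-0.006,0,0],[1,-0.003,-0.007,0,0],[1,0,0,0,0]]';  python3 - <<'E'
from h import *
s=env.get_state();print(s['tcp_pos'],s['wrist_force'])
c=cam('wrist');np.save('w3.npy',c,allow_pickle=True)
c=cam('scene');np.save('s3.npy',c,allow_pickle=True)
cv2.imwrite('pics/s3.png',cv2.resize(c['img'][180:300,220:370,::-1],None,fx=5,fy=5,interpolation=cv2.INTER_CUBIC))
E
```

```text
clock: 4.72
tcp_pos: [0.5558, 0.0656, 0.0168]
orientation: [0.0, 0.0, 1.0, 0.0]
wrist_force: [0.1, 0.3, -0.5]
finger_gap: 0.0
grip_force: 0.3
clock: 5.05
tcp_pos: [0.5671, 0.0455, 0.0169]
orientation: [0.001, 0.001, 1.0, -0.0]
wrist_force: [0.2, 1.0, 0.2]
finger_gap: 0.0002
grip_force: 0.0
[0.5671 0.0455 0.0169] [0.1502 1.0481 0.2151]
```

View pics/s3.png

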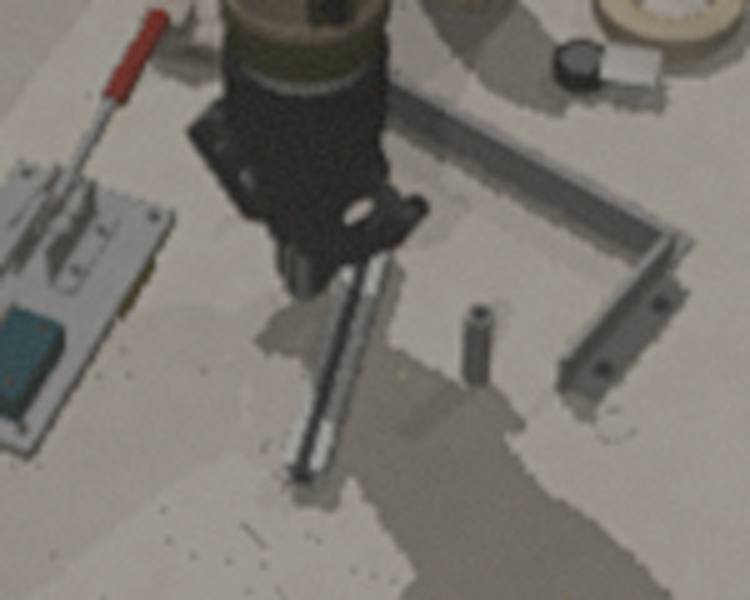

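The crop shows the profile now steeper, with the groove from (303,468) up to (355,280) and the near end at (305,472). The post top is at (480,315).

```bash
python3 - <<'E'
from h import *
c=np.load('s3.npy',allow_pickle=True).item()
k=lambda x,y,z:pt(c,220+(x+.5)/5-.5,180+(y+.5)/5-.5,z)
rod(k(355,280,.02),k(304,468,.02))
print(k(480,315,.05),world([-.11,-.057]))
c=np.load('w3.npy',allow_pickle=True).item(); print(c['T'][:3,3])
cv2.imwrite('pics/w3c.png',cv2.resize(c['img'][0:300,0:400,::-1],None,fx=2,fy=2))
g=cv2.cvtColor(c['img'],cv2.COLOR_RGB2GRAY)
print(g[200:300:25,60:290:6])
E
```

```text
len seen ok; world C [0.536  0.0078] d [0.935  0.3546] bay A [-0.0774  0.0313] B [-0.2134 -0.032 ] C [-0.1454 -0.0004] slant deg 65.02954084896457
[ 0.5658 -0.0514  0.05  ] [ 0.5671 -0.0513]
[0.4949 0.0446 0.149 ]
[[116 115 115 115 115 117 125 126 126 125 128 128 127 127 117 125 127  84
   37  35  39 111 112 114  57  91  97 114 115 115 126 125 125 125 114 115
  115 115 115]
 [117 118 116 115 116 128 126 128 127 128 126 125 128 128 130 128 119 127
  128  73  35  39  44 112 112 104  78  74 113 113 114 115 125 126 115 115
  116 114 113]
 [115 115 117 117 117 129 128 129 127 127 128 128 129 128 128 128 129 128
  117 128 129  65  33  39  72 129 114  81  95  59 115 115 114 115 116 114
  115 115 116]
 [ 54  65  66  65 137 189 188 188 189 188 188 188 188 189 188 189 188 189
  188 188 123 129 129  63  35  39 101 130 129  62  95  57  16  13  63  67
   63  11  68]]
```

```bash
python3 -m jog '[[1,0.004,0.006,0,0],[1,0,0,-0.03,0],[1,0,0,-0.03,0],[1,0.03,-0.02,0,0],[1,0.03,-0.02,0,0]]'; python3 -m jog '[[1,0.03,-0.02,0,0],[1,0.031,-0.0195,0,0],[1,0,0,0,-7],[1,0,0,0,-7],[1,0,0,0,-7]]'; python3 -m jog '[[1,0,0,0,0],[1,0,0,0.03,0],[1,0,0,0.028,0],[1,0,0,0,0]]'; python3 - <<'E'
from h import *
s=env.get_state();print(s['tcp_pos'],s['orientation'],s['joint_pos'])
B=np.array([.466,-.0188]);d=np.array([.935,.3546]);print('rel B along,lat',(s['tcp_pos'][:2]-B)@d,(s['tcp_pos'][:2]-B)@[-d[1],d[0]])
E
```

```text
clock: 5.57
tcp_pos: [0.5043, 0.0137, 0.0791]
orientation: [0.003, -0.001, 1.0, -0.0]
wrist_force: [-0.8, -1.2, 0.1]
finger_gap: 0.0001
grip_force: 0.0
clock: 5.98
tcp_pos: [0.4397, -0.0259, 0.077]
orientation: [0.0, -0.184, 0.983, 0.0]
wrist_force: [0.3, -0.2, 0.7]
finger_gap: -0.0001
grip_force: 0.0
clock: 6.32
tcp_pos: [0.4373, -0.0249, 0.0152]
orientation: [-0.003, -0.181, 0.984, 0.001]
wrist_force: [-1.3, -0.4, -0.2]
finger_gap: 0.0001
grip_force: 0.0
[ 0.4373 -0.0249  0.0152] [-0.0031 -0.1805  0.9836  0.0015] [-0.2407  0.2682 -0.6385  0.6709  0.0002 -0.6037]
rel B along,lat -0.029007076569624576 0.004462202858920599
```

```bash
python3 -m jog '[[1,-0.006,-0.0045,0,0],[1,-0.008,0,0,0],[1,-0.006,0,0,0],[1,-0.008,0.0007,0,0],[1,-0.008,0.0007,0,0]]'; python3 -m jog '[[1,-0.008,0.0007,0,0],[1,-0.008,0.0007,0,0],[1,-0.008,0.0007,0,0],[1,-0.004,0,0,0],[1,0,0,0,0]]'; python3 - <<'E'
from h import *
s=env.get_state();print(s['tcp_pos'],s['wrist_force'])
c=cam('scene');np.save('s4.npy',c,allow_pickle=True)
cv2.imwrite('pics/s4.png',cv2.resize(c['img'][180:300,220:370,::-1],None,fx=5,fy=5,interpolation=cv2.INTER_CUBIC))
E
```

```text
clock: 6.73
tcp_pos: [0.477, -0.0162, 0.0198]
orientation: [0.001, -0.182, 0.983, -0.0]
wrist_force: [-1.5, -1.3, 1.9]
finger_gap: 0.0002
grip_force: 1.0
clock: 7.15
tcp_pos: [0.5026, -0.0038, 0.0189]
orientation: [0.001, -0.182, 0.983, 0.0]
wrist_force: [-0.1, -0.6, -0.2]
finger_gap: 0.0002
grip_force: 0.0
[ 0.5026 -0.0038  0.0189] [-0.1481 -0.6352 -0.2367]
```

View pics/s4.png

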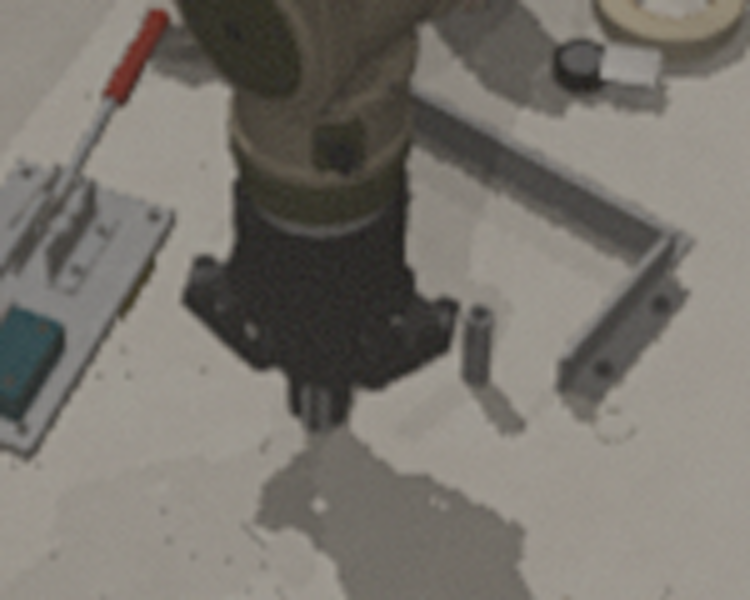

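```bash
python3 -m jog '[[1,-0.007,0.0006,0,0],[1,-0.007,0.0006,0,0],[1,-0.003,0,0,0],[1,0,0,0,0],[1,0.012,0,0,0]]'; python3 -m jog '[[1,0.02,0,-0.04,0],[1,0.02,0,-0.04,0],[1,0.02,0,-0.04,0],[1,0.02,0,-0.04,0],[1,0.02,0,-0.04,0]]'; python3 -m jog '[[1,0,0,-0.04,0],[1,0,0,-0.04,0],[1,0,0,-0.04,0],[1,0,0,-0.04,0],[1,0,0,-0.04,0]]'
cat >> h.py <<'E'
def meas(tag):
    c=cam('wrist',tag+'.png');np.save(tag+'.npy',c,allow_pickle=True)
    g=cv2.cvtColor(c['img'],cv2.COLOR_RGB2GRAY)
    poly=np.array([px(c,world(b).tolist()+[.02]) for b in [(-.23,-.09),(-.004,-.088),(-.004,.088),(-.23,.088)]]).astype(np.int32)
    m=np.zeros_like(g);cv2.fillPoly(m,[poly],255)
    for t in (50,70,90):
        b=((g<t)&(m>0)).astype(np.uint8)
        cs,_=cv2.findContours(b,cv2.RETR_EXTERNAL,cv2.CHAIN_APPROX_NONE)
        for q in sorted(cs,key=len)[-3:]:
            (ctr,sz,an)=cv2.minAreaRect(q)
            if max(sz)<25: continue
            bx=cv2.boxPoints((ctr,sz,an)); e=[np.linalg.norm(bx[0]-bx[1]),np.linalg.norm(bx[1]-bx[2])]
            if e[0]<e[1]: p,r=(bx[0]+bx[1])/2,(bx[2]+bx[3])/2
            else: p,r=(bx[1]+bx[2])/2,(bx[3]+bx[0])/2
            P,Q=bay(pt(c,*p,.02)),bay(pt(c,*r,.02))
            if P[1]<Q[1]:P,Q=Q,P
            v=P-Q;print(t,'px',p,r,'A',P,'B',Q,'C',(P+Q)/2,'L',np.linalg.norm(v),'w px',min(sz),'slant',np.degrees(np.arctan2(*v)))
    return c
E
python3 - <<'E'
from h import *
s=env.get_state();print(s['tcp_pos'])
c=meas('w5')
print([np.round(px(c,world(b).tolist()+[0])) for b in [(-.11,-.057),(-.11,.057),(0,-.09),(0,.09)]])
E
```

```text
clock: 7.62
tcp_pos: [0.508, -0.0012, 0.0192]
orientation: [0.002, -0.182, 0.983, -0.0]
wrist_force: [-0.5, 0.1, -0.1]
finger_gap: -0.0002
grip_force: 0.0
clock: 8.03
tcp_pos: [0.4172, -0.0348, 0.2069]
orientation: [0.0, -0.182, 0.983, -0.0]
wrist_force: [1.2, -0.2, -0.4]
finger_gap: -0.0002
grip_force: 0.0
clock: 8.45
tcp_pos: [0.4177, -0.0346, 0.4075]
orientation: [0.001, -0.182, 0.983, -0.0]
wrist_force: [1.5, -1.4, -0.3]
finger_gap: -0.0
grip_force: 0.0
[ 0.4177 -0.0346  0.4075]
50 px [292.269  255.9531] [265.8768 320.9187] A [-0.0031  0.0393] B [-0.1263  0.0285] C [-0.0647  0.0339] L 0.12365840731575198 w px 68.44271850585938 slant 84.9685917173581
70 px [310.1538 264.7307] [216.923  326.8846] A [-0.1248  0.0604] B [ 0.0418 -0.0294] C [-0.0415  0.0155] L 0.18927842911862866 w px 90.13877868652344 slant -61.677871390881606
90 px [310.2789 264.334 ] [216.2465 326.2847] A [-0.1255  0.0602] B [ 0.0412 -0.0309] C [-0.0421  0.0147] L 0.19000574210930254 w px 91.22793579101562 slant -61.3416458430656
[array([239., 238.]), array([303., 266.]), array([195., 287.]), array([292., 327.])]
```

```bash
python3 -m jog '[[1,0,0,-0.02,7],[1,0,0,-0.02,7],[1,0,0,-0.02,7],[1,0.02,0.02,0,0],[1,0.025,0.02,0,0]]';python3 -m jog '[[1,0,0,0,0]]'
python3 - <<'E'
from h import *
s=env.get_state();print(s['tcp_pos'],s['orientation'])
c=meas('w6')
print([np.round(px(c,world(b).tolist()+[0])) for b in [(-.11,-.057),(-.11,.057),(0,-.09),(0,.09)]])
E
```

```text
clock: 8.92
tcp_pos: [0.3748, 0.0049, 0.4652]
orientation: [0.001, 0.002, 1.0, 0.0]
wrist_force: [0.3, 1.0, -0.1]
finger_gap: -0.0001
grip_force: 0.0
clock: 9.0
tcp_pos: [0.3701, 0.0074, 0.4668]
orientation: [0.001, -0.0, 1.0, 0.0]
wrist_force: [0.8, -0.4, 0.6]
finger_gap: 0.0002
grip_force: 0.0
[0.3701 0.0074 0.4668] [ 0.0008 -0.0004  1.      0.0004]
50 px [229.8405 284.5525] [327.1479 290.6342] A [-0.0684  0.0859] B [-0.0675 -0.0882] C [-0.068  -0.0011] L 0.1740717955966014 w px 61.8792610168457 slant -0.2968282598566445
70 px [230.2782 275.5486] [327.7101 281.6381] A [-0.0862  0.0849] B [-0.0853 -0.088 ] C [-0.0857 -0.0015] L 0.17293581896084634 w px 79.90658569335938 slant -0.3271014319109029
90 px [230.1829 275.0739] [327.7393 281.1712] A [-0.0872  0.0849] B [-0.0862 -0.0882] C [-0.0867 -0.0016] L 0.17308571654414773 w px 80.84225463867188 slant -0.32863913984509224
[array([249., 259.]), array([312., 264.]), array([229., 312.]), array([324., 318.])]
```

```bash
python3 -m jog '[[1,-0.04,0,0,0],[1,-0.04,0,0,0],[1,-0.04,0,0,0],[1,-0.04,0,0,0],[1,0,0,0,0]]'
python3 - <<'E'
from h import *
s=env.get_state();print(s['tcp_pos'],s['orientation'])
c=meas('w7')
print([np.round(px(c,world(b).tolist()+[0])) for b in [(-.11,-.057),(-.11,.057),(0,-.09),(0,.09)]])
E
```

```text
clock: 9.47
tcp_pos: [0.5413, 0.0039, 0.4578]
orientation: [-0.003, 0.001, 1.0, 0.001]
wrist_force: [-0.9, 0.2, -2.5]
finger_gap: 0.0001
grip_force: 0.0
[0.5413 0.0039 0.4578] [-0.0034  0.0006  1.      0.0007]
70 px [285.6851 143.4834] [316.4624 227.1977] A [-0.0224  0.0621] B [-0.1561  0.0005] C [-0.0892  0.0313] L 0.14723361028597648 w px 2.8019351959228516 slant 65.28111718866407
90 px [285.3525 142.5839] [315.465  227.5441] A [-0.0216  0.0605] B [-0.1575 -0.0001] C [-0.0896  0.0302] L 0.14871783943616393 w px 5.380879878997803 slant 65.95628293108108
[array([249., 168.]), array([318., 173.]), array([227., 230.]), array([330., 237.])]
```

```bash
python3 - <<'E'
from h import *
d=Rb@np.array([.911,.413]);B=world([-.157,.0]);print('d',d,np.degrees(np.arctan2(d[1],d[0])),'B',B,'approach',B-.03*d,'contact',B-.011*d)
print('delta',B-.03*d-env.get_state()['tcp_pos'][:2])
E
```

```text
d [0.9388 0.3452] 20.18706671751533 B [0.5244 0.009 ] approach [ 0.4963 -0.0014] contact [0.5141 0.0052]
delta [-0.0418 -0.0056]
```

```bash
python3 -m jog '[[1,0.035,-0.006,0.02,0],[1,0.009,0,0.04,0],[1,0,0,0.04,-6.7],[1,0,0,0.04,-6.7],[1,0,0,0.04,-6.7]]'; python3 -m jog '[[1,0,0,0.04,0],[1,0,0,0.04,0],[1,0,0,0.04,0],[1,0,0,0.04,0],[1,0,0,0.04,0]]'; python3 -m jog '[[1,0,0,0.025,0],[1,0,0,0,0]]'
python3 - <<'E'
from h import *
s=env.get_state();p=s['tcp_pos'];print(p,s['orientation'])
d=np.array([.9388,.3452]);r=p[:2]-[.5244,.009];print(r@d,r@[-d[1],d[0]])
E
```

```text
clock: 9.93
tcp_pos: [0.4884, -0.001, 0.2843]
orientation: [0.001, -0.177, 0.984, -0.0]
wrist_force: [0.9, 0.3, 0.2]
finger_gap: -0.0
grip_force: 0.0
clock: 10.35
tcp_pos: [0.4889, -0.001, 0.0844]
orientation: [0.001, -0.174, 0.985, -0.0]
wrist_force: [0.8, -0.4, 0.3]
finger_gap: 0.0004
grip_force: 0.0
clock: 10.52
tcp_pos: [0.4845, -0.0004, 0.0557]
orientation: [-0.004, -0.174, 0.985, 0.001]
wrist_force: [-1.1, 0.3, 0.4]
finger_gap: 0.0
grip_force: 0.0
[ 0.4845 -0.0004  0.0557] [-0.0041 -0.1738  0.9848  0.0015]
-0.04072205848757479 0.005007568437756673
```

```bash
python3 -m jog '[[1,-0.002,-0.005,0.037,0],[1,-0.008,0,0,0],[1,-0.008,0,0,0],[1,-0.008,0,0,0],[1,-0.007,0.0005,0,0]]';  python3 -m jog '[[1,-0.005,0.0005,0,0],[1,-0.004,0.0004,0,0],[1,0,0,0,0]]'
python3 - <<'E'
from h import *
s=env.get_state();p=s['tcp_pos'];print(p,s['wrist_force'])
d=np.array([.9388,.3452]);r=p[:2]-[.5244,.009];print(r@d,r@[-d[1],d[0]])
E
```

```text
clock: 10.93
tcp_pos: [0.5245, 0.0064, 0.0257]
orientation: [0.002, -0.174, 0.985, -0.001]
wrist_force: [-1.3, -0.9, 0.5]
finger_gap: 0.0
grip_force: 0.8
clock: 11.18
tcp_pos: [0.5315, 0.0107, 0.0241]
orientation: [0.001, -0.174, 0.985, -0.0]
wrist_force: [-1.0, -0.4, 0.1]
finger_gap: 0.0001
grip_force: 0.0
[0.5315 0.0107 0.0241] [-0.953  -0.4007  0.054 ]
0.0072789070740927496 -0.0008791821672417114
```

```bash
python3 -m jog '[[1,0.012,0,0.004,0],[1,0.005,0.021,0,0],[1,0,0.021,0,0],[1,-0.02,0,0,0],[1,-0.02,0,0,0]]';  python3 -m jog '[[1,0,0,0,0]]'
python3 - <<'E'
from h import *
s=env.get_state();p=s['tcp_pos'];print(p,s['wrist_force'])
d=np.array([.9388,.3452]);B=np.array([.5244,.009])+.018*d;r=p[:2]-B;print(r@d,r@[-d[1],d[0]])
E
```

```text
clock: 11.6
tcp_pos: [0.5357, 0.0587, 0.0192]
orientation: [-0.001, -0.175, 0.985, 0.0]
wrist_force: [1.8, -0.3, 0.5]
finger_gap: 0.0002
grip_force: 0.0
clock: 11.68
tcp_pos: [0.5414, 0.0587, 0.0202]
orientation: [0.003, -0.175, 0.985, -0.0]
wrist_force: [1.5, -0.9, 0.3]
finger_gap: -0.0002
grip_force: 0.0
[0.5414 0.0587 0.0202] [ 1.4762 -0.8911  0.3046]
0.015116789049740216 0.040787458100026715
```

```bash
python3 -m jog '[[1,0,-0.008,0,0],[1,0,-0.007,0,0],[1,0.0013,-0.0048,0,-3],[1,0.0013,-0.0048,0,-3],[1,0.0013,-0.0048,0,-3]]';  python3 -m jog '[[1,0.0013,-0.0048,0,-3],[1,0.0013,-0.0048,0,-3],[1,0.0013,-0.0048,0,-3],[1,0.0013,-0.0048,0,-3],[1,0.0013,-0.0048,0,-3]]'; python3 -m jog '[[1,0,0,0,0],[1,0,0.012,0,0],[1,0,0.01,-0.03,0],[1,0,0,-0.04,0],[1,0,0,-0.04,0]]'
python3 - <<'E'
from h import *
s=env.get_state();print(s['tcp_pos'],s['orientation'],s['wrist_force'],s['joint_pos'])
E
```

```text
clock: 12.1
tcp_pos: [0.5435, 0.0276, 0.019]
orientation: [-0.0, -0.252, 0.968, 0.0]
wrist_force: [0.2, 1.8, 0.4]
finger_gap: -0.0
grip_force: 0.4
clock: 12.52
tcp_pos: [0.5517, 0.0042, 0.019]
orientation: [-0.001, -0.376, 0.927, 0.0]
wrist_force: [0.4, 0.5, 0.3]
finger_gap: -0.0001
grip_force: 0.4
clock: 12.93
tcp_pos: [0.5342, 0.0222, 0.1288]
orientation: [-0.002, -0.375, 0.927, 0.001]
wrist_force: [1.3, -0.3, 0.3]
finger_gap: -0.0003
grip_force: 0.0
[0.5342 0.0222 0.1288] [-0.0022 -0.3745  0.9272  0.0014] [ 1.2684 -0.2749  0.3338] [-0.1088  0.3018 -0.2564  1.0179  0.0003 -0.8766]
```

```bash
python3 -m jog '[[1,0,0,-0.04,7.1],[1,0,0,-0.04,7.1],[1,0,0,-0.04,7.1],[1,0,0,-0.04,7.1],[1,0,0,-0.04,7.1]]';  python3 -m jog '[[1,0,0,-0.04,7.1],[1,0,0,-0.04,1.4],[1,0,0,-0.04,0],[1,0,0,0,0]]'
python3 - <<'E'
from h import *
s=env.get_state();print(s['tcp_pos'],s['orientation'])
c=meas('w8')
E
```

```text
clock: 13.35
tcp_pos: [0.5358, 0.0218, 0.331]
orientation: [-0.0, -0.071, 0.997, 0.0]
wrist_force: [1.5, 0.1, -0.1]
finger_gap: -0.0
grip_force: 0.0
clock: 13.68
tcp_pos: [0.5377, 0.0215, 0.4578]
orientation: [0.007, 0.0, 1.0, -0.001]
wrist_force: [-0.9, -0.5, 0.7]
finger_gap: -0.0001
grip_force: 0.0
[0.5377 0.0215 0.4578] [ 0.0065  0.0003  1.     -0.0006]
70 px [255.3167 162.672 ] [317.8    226.1967] A [-0.0196  0.0814] B [-0.1187 -0.0284] C [-0.0692  0.0265] L 0.147816359208216 w px 2.3140878677368164 slant 42.0635094315042
90 px [261.942 231.025] [320.0388 234.3135] A [-0.0055  0.0866] B [-0.0042 -0.0113] C [-0.0048  0.0377] L 0.09790456914774738 w px 2.053317070007324 slant -0.7841112721397993
90 px [255.2501 162.737 ] [318.2061 226.7974] A [-0.0186  0.0822] B [-0.1186 -0.0285] C [-0.0686  0.0269] L 0.1490772684778908 w px 3.5292513370513916 slant 42.09190468622884
```

```bash
python3 -m jog '[[1,-0.014,0.001,0.04,-7],[1,0,0,0.04,-7],[1,0,0,0.04,-7],[1,0,0,0.04,-7],[1,0,0,0.04,-7]]';  python3 -m jog '[[1,0,0,0.04,-7],[1,0,0,0.04,-1.8],[1,0,0,0.04,0],[1,0,0,0.04,0],[1,0,0,0.02,0]]'; python3 -m jog '[[1,0,0,0,0],[1,0,0,0,0]]'
cat >> h.py <<'E'
def rel(C,slant):
    s=env.get_state();d=Rb@np.array([np.sin(np.radians(slant)),np.cos(np.radians(slant))]);r=s['tcp_pos'][:2]-world(C)
    q=s['orientation'];yaw=np.degrees(np.arctan2(-2*q[1]*q[2],-(q[1]**2-q[2]**2)))%360
    print('tcp',s['tcp_pos'],'bay',bay(s['tcp_pos']),'along',r@d,'left',r@[-d[1],d[0]],'yaw',yaw,'want',np.degrees(np.arctan2(d[1],d[0])),s['wrist_force'])
E
python3 -c "
from h import *
rel([-.069,.0267],42)"
```

```text
clock: 14.15
tcp_pos: [0.549, 0.0228, 0.2465]
orientation: [-0.001, -0.304, 0.953, 0.001]
wrist_force: [1.5, 0.2, 0.5]
finger_gap: 0.0001
grip_force: 0.0
clock: 14.57
tcp_pos: [0.5456, 0.0231, 0.0638]
orientation: [-0.004, -0.373, 0.928, 0.002]
wrist_force: [-0.7, 0.5, -1.0]
finger_gap: 0.0001
grip_force: 0.0
clock: 14.73
tcp_pos: [0.5485, 0.0227, 0.0681]
orientation: [-0.002, -0.373, 0.928, 0.001]
wrist_force: [0.5, -0.2, 0.4]
finger_gap: 0.0001
grip_force: 0.0
tcp [0.5485 0.0227 0.0681] bay [-0.134   0.0155] along -0.051827391317330856 left 0.04077598876421917 yaw 43.81763026603131 want 43.800000000000004 [ 0.5268 -0.1541  0.413 ]
```

```bash
python3 -m jog '[[1,0,0,0.03,0],[1,0,0,0.02,0],[1,0,-0.008,0,0],[1,0,-0.007,0,0],[1,0.0013,-0.0046,0,-3]]';  python3 -m jog '[[1,0.0013,-0.0046,0,-3],[1,0.0013,-0.0046,0,-3],[1,0.0013,-0.0046,0,-3],[1,0.0013,-0.0046,0,-3],[1,0.0013,-0.0046,0,-3]]'; python3 -m jog '[[1,0.0013,-0.0046,0,-3],[1,0.0013,-0.0046,0,-3],[1,0.0013,-0.0046,0,-3],[1,0.0013,-0.0046,0,-3],[1,0,0,0,0]]'
python3 -c "
from h import *
rel([-.069,.0267],42)"
```

```text
clock: 15.15
tcp_pos: [0.5665, 0.0064, 0.0223]
orientation: [0.002, -0.398, 0.918, -0.001]
wrist_force: [0.1, 1.0, 0.4]
finger_gap: 0.0001
grip_force: 0.3
clock: 15.57
tcp_pos: [0.5808, -0.0129, 0.0229]
orientation: [0.002, -0.515, 0.857, -0.001]
wrist_force: [-0.7, 0.4, -0.5]
finger_gap: -0.0002
grip_force: 0.2
clock: 15.98
tcp_pos: [0.5963, -0.0254, 0.0229]
orientation: [0.002, -0.601, 0.799, -0.002]
wrist_force: [-0.7, 0.7, -0.1]
finger_gap: 0.0004
grip_force: 0.0
tcp [ 0.5963 -0.0254  0.0229] bay [-0.0828 -0.0291] along -0.05067835817466856 left -0.027062492832705565 yaw 73.85336673808773 want 43.800000000000004 [-0.6774  0.7153 -0.0754]
```

```bash
python3 -m jog '[[1,0,0.012,0,0],[1,0,0.013,0,0],[1,0,0,-0.04,0],[1,0,0,-0.04,0],[1,0,0,-0.04,7.1]]';  python3 -m jog '[[1,0,0,-0.04,7.1],[1,0,0,-0.04,7.1],[1,0,0,-0.04,7.1],[1,0,0,-0.04,7.1],[1,0,0,-0.04,7.1]]'; python3 -m jog '[[1,0,0,-0.04,7.1],[1,0,0,-0.04,7.1],[1,0,0,-0.04,7.1],[1,0,0,0,7.1],[1,0,0,0,7.1]]'; python3 -m jog '[[1,0.03,0,0,0],[1,0,0,0,0]]'
python3 - <<'E'
from h import *
c=meas('w9'); rel([0,0],0)
E
```

```text
clock: 16.4
tcp_pos: [0.5687, -0.0172, 0.1427]
orientation: [0.0, -0.549, 0.836, -0.0]
wrist_force: [1.4, 0.1, 0.1]
finger_gap: -0.0001
grip_force: 0.0
clock: 16.82
tcp_pos: [0.5686, -0.0172, 0.3445]
orientation: [0.002, -0.265, 0.964, -0.001]
wrist_force: [1.7, -0.1, 0.2]
finger_gap: -0.0
grip_force: 0.0
clock: 17.23
tcp_pos: [0.5697, -0.0174, 0.466]
orientation: [0.006, 0.041, 0.999, -0.001]
wrist_force: [0.8, 0.5, -0.7]
finger_gap: 0.0002
grip_force: 0.0
clock: 17.4
tcp_pos: [0.5348, -0.0143, 0.4607]
orientation: [-0.002, 0.038, 0.999, 0.0]
wrist_force: [-1.0, 0.1, 0.6]
finger_gap: 0.0003
grip_force: 0.0
70 px [262.4412 198.3505] [349.8736 221.7336] A [-0.0295  0.0898] B [-0.0701 -0.0554] C [-0.0498  0.0172] L 0.15075144041212687 w px 6.762338638305664 slant 15.610232647352948
90 px [262.4942 198.1307] [349.9884 221.2613] A [-0.0304  0.09  ] B [-0.0705 -0.0553] C [-0.0504  0.0173] L 0.15068374726821485 w px 7.734288215637207 slant 15.437280740674199
90 px [348.  235.5] [243.  235.5] A [-0.0051  0.0879] B [-0.0055 -0.0893] C [-0.0053 -0.0007] L 0.17717456782375127 w px 1.0 slant 0.119518207753351
tcp [ 0.5365 -0.0145  0.4617] bay [-0.1432 -0.0226] along -0.022582983920254915 left 0.14321258544132967 yaw 355.66518571783945 want 85.80000000000001 [0.0439 0.2976 0.5458]
```

```bash
python3 -m jog '[[1,-0.015,0.002,0.04,0],[1,0,0,0.04,0],[1,0,0,0.04,0],[1,0,0,0.04,0],[1,0,0,0.04,0]]';  python3 -m jog '[[1,0,0,0.04,0],[1,0,0,0.04,0],[1,0,0,0.04,0],[1,0,0,0.04,0],[1,0,0,0.03,0]]'; python3 -m jog '[[1,0,0,0.02,0],[1,0,0,0,0],[1,0,0,0,0]]'
python3 -c "
from h import *
rel([0,0],0)"
```

```text
clock: 17.87
tcp_pos: [0.5546, -0.0141, 0.2613]
orientation: [0.002, 0.038, 0.999, -0.0]
wrist_force: [0.9, 0.1, 0.8]
finger_gap: -0.0002
grip_force: 0.0
clock: 18.28
tcp_pos: [0.5542, -0.0141, 0.0697]
orientation: [0.001, 0.038, 0.999, -0.0]
wrist_force: [-0.0, -0.4, -0.0]
finger_gap: -0.0003
grip_force: 0.0
clock: 18.53
tcp_pos: [0.5544, -0.0141, 0.0515]
orientation: [0.0, 0.037, 0.999, 0.0]
wrist_force: [-0.8, -0.5, 0.3]
finger_gap: 0.0003
grip_force: 0.0
tcp [ 0.5544 -0.0141  0.0515] bay [-0.1254 -0.0209] along -0.020883849915427466 left 0.12541517328465732 yaw 355.70511030690545 want 85.80000000000001 [-0.8049 -0.5488  0.3419]
```

```bash
python3 -m jog '[[1,0,0,0.032,0],[1,-0.015,0,0,0],[1,-0.015,0,0,0],[1,-0.008,0,0,0],[1,-0.007,0,0,0]]';  python3 -m jog '[[1,-0.007,0,0,0],[1,-0.007,0,0,0],[1,-0.007,0,0,0],[1,-0.007,0,0,0],[1,-0.006,0,0,0]]'; python3 -m jog '[[1,-0.004,0,0,0],[1,0,0,0,0]]'
python3 -c "
from h import *
rel([0,0],0)"
```

```text
clock: 18.95
tcp_pos: [0.6018, -0.0178, 0.0217]
orientation: [0.002, 0.037, 0.999, -0.0]
wrist_force: [-0.7, -1.1, 1.3]
finger_gap: 0.0003
grip_force: 0.5
clock: 19.37
tcp_pos: [0.6332, -0.02, 0.0189]
orientation: [0.0, 0.037, 0.999, -0.0]
wrist_force: [-1.4, -0.2, -0.4]
finger_gap: 0.0002
grip_force: 0.6
clock: 19.53
tcp_pos: [0.6377, -0.0202, 0.0187]
orientation: [0.001, 0.037, 0.999, 0.0]
wrist_force: [-0.7, -0.5, -0.2]
finger_gap: -0.0001
grip_force: 0.0
tcp [ 0.6377 -0.0202  0.0187] bay [-0.0419 -0.0209] along -0.0208552751665895 left 0.04189167756056043 yaw 355.7456058049327 want 85.80000000000001 [-0.6783 -0.4644 -0.2186]
```

```bash
python3 -m jog '[[1,0.022,0,0,0],[1,0.021,0,0,0],[1,0,0.025,0,0],[1,0,0.026,0,0],[1,0,0.025,0,0]]';  python3 -m jog '[[1,-0.01,0,0,0],[1,-0.008,0,0,0],[1,-0.007,0,0,0],[1,-0.007,0,0,0],[1,-0.007,0,0,0]]'; python3 -m jog '[[1,-0.007,0,0,0],[1,-0.005,0,0,0],[1,0,0,0,0]]'
python3 -c "
from h import *
rel([0,0],0)"
```

```text
clock: 19.95
tcp_pos: [0.5991, 0.0595, 0.019]
orientation: [0.0, 0.038, 0.999, 0.0]
wrist_force: [0.3, 0.7, -0.9]
finger_gap: -0.0006
grip_force: 0.0
clock: 20.37
tcp_pos: [0.6387, 0.0553, 0.0187]
orientation: [-0.0, 0.038, 0.999, 0.0]
wrist_force: [-1.9, -0.9, 0.8]
finger_gap: 0.0001
grip_force: 0.6
clock: 20.62
tcp_pos: [0.6515, 0.0544, 0.0187]
orientation: [0.001, 0.038, 0.999, -0.0]
wrist_force: [-0.0, -0.7, -0.9]
finger_gap: -0.0001
grip_force: 0.0
tcp [0.6515 0.0544 0.0187] bay [-0.0336  0.0546] along 0.05457423367081218 left 0.03356211191913603 yaw 355.69219347286185 want 85.80000000000001 [-0.0268 -0.6882 -0.9431]
```

Both ends have now been pushed, so I'll retreat and measure.

```bash
python3 -m jog '[[1,0.03,0,0,0],[1,0.03,-0.02,0,0],[1,0.03,-0.02,-0.04,0],[1,0,0,-0.04,0],[1,0,0,-0.04,0]]';  python3 -m jog '[[1,0,0,-0.04,0],[1,0,0,-0.04,0],[1,0,0,-0.04,0],[1,0,0,-0.04,0],[1,0,0,-0.04,0]]'; python3 -m jog '[[1,0,0,-0.04,0],[1,0,0,-0.04,0],[1,0,0,-0.04,0],[1,0,0,0,0]]'
python3 - <<'E'
from h import *
c=meas('w10'); rel([0,0],0)
for y in (-.05,0,.06):   # gray profile along bay x
    g=cv2.cvtColor(c['img'],cv2.COLOR_RGB2GRAY)
    print(y,[int(g[int(round(v)),int(round(u))]) for u,v in [px(c,world((x,y)).tolist()+[.02]) for x in np.arange(-.05,.004,.002)]])
E
```

```text
clock: 21.03
tcp_pos: [0.5607, 0.0253, 0.1293]
orientation: [-0.003, 0.038, 0.999, 0.0]
wrist_force: [1.5, 0.6, -0.5]
finger_gap: -0.0001
grip_force: 0.0
clock: 21.45
tcp_pos: [0.564, 0.0257, 0.3322]
orientation: [0.001, 0.037, 0.999, -0.0]
wrist_force: [1.7, 0.3, -0.5]
finger_gap: -0.0003
grip_force: 0.0
clock: 21.78
tcp_pos: [0.5656, 0.0255, 0.4594]
orientation: [0.008, 0.037, 0.999, -0.0]
wrist_force: [-0.9, 0.3, -0.1]
finger_gap: 0.0001
grip_force: 0.0
70 px [234.9725 207.571 ] [323.0571 211.816 ] A [-0.0108  0.0864] B [-0.0182 -0.0593] C [-0.0145  0.0136] L 0.1458683848314835 w px 2.3707425594329834 slant 2.9164644850820323
90 px [234.9649 207.7599] [323.0542 211.8256] A [-0.0108  0.0864] B [-0.0179 -0.0593] C [-0.0143  0.0136] L 0.14587400015388666 w px 2.9046003818511963 slant 2.794664966435871
tcp [0.5659 0.0255 0.4554] bay [-0.1168  0.0195] along 0.019526038761103075 left 0.116847338604778 yaw 355.72927788321266 want 85.80000000000001 [ 0.6962  0.4047 -0.4452]
-0.05 [186, 186, 186, 185, 188, 186, 145, 118, 116, 105, 102, 121, 176, 193, 191, 66, 55, 66, 138, 183, 193, 187, 79, 55, 61, 65, 64, 70]
0 [193, 185, 183, 182, 183, 181, 181, 180, 142, 110, 99, 106, 97, 170, 194, 164, 99, 58, 51, 94, 174, 195, 120, 61, 61, 65, 64, 71]
0.06 [193, 193, 193, 188, 185, 184, 185, 185, 184, 181, 116, 101, 105, 100, 112, 175, 194, 131, 66, 54, 66, 137, 184, 183, 119, 65, 63, 77]
```

```bash
python3 -m jog '[[1,-0.021,-0.028,0.02,0],[1,-0.021,-0.028,0.04,0],[1,0,0,0.04,0],[1,0,0,0.04,0],[1,0,0,0.04,0]]';  python3 -m jog '[[1,0,0,0.04,0],[1,0,0,0.04,0],[1,0,0,0.04,0],[1,0,0,0.04,0],[1,0,0,0.035,0]]'; python3 -m jog '[[1,0,0,0.02,0],[1,0,0,0,0],[1,0,0,0,0]]'
python3 -c "
from h import *
rel([0,0],0)"
```

```text
clock: 22.25
tcp_pos: [0.5974, -0.0274, 0.2751]
orientation: [-0.001, 0.038, 0.999, 0.0]
wrist_force: [1.9, 0.5, 0.7]
finger_gap: 0.0002
grip_force: 0.0
clock: 22.67
tcp_pos: [0.5958, -0.0265, 0.0797]
orientation: [-0.002, 0.037, 0.999, 0.0]
wrist_force: [0.2, -0.4, -0.0]
finger_gap: 0.0001
grip_force: 0.0
clock: 22.92
tcp_pos: [0.5962, -0.0265, 0.0617]
orientation: [-0.002, 0.037, 0.999, 0.0]
wrist_force: [-0.2, -0.7, 1.4]
finger_gap: 0.0001
grip_force: 0.0
tcp [ 0.5962 -0.0265  0.0617] bay [-0.0828 -0.0301] along -0.030123908227384748 left 0.08280113653777701 yaw 355.73404565765054 want 85.80000000000001 [-0.2302 -0.6794  1.392 ]
```

```bash
python3 -m jog '[[1,-0.006,0,0.022,0],[1,0,0,0.02,0],[1,-0.01,0,0,0],[1,-0.01,0,0,0],[1,-0.008,0,0,0]]';  python3 -m jog '[[1,-0.006,0,0,0],[1,-0.005,0,0,0],[1,-0.004,0,0,0],[1,-0.003,0,0,0],[1,0,0,0,0]]'
python3 -c "
from h import *
rel([0,0],0)"
```

```text
clock: 23.33
tcp_pos: [0.6342, -0.0296, 0.0236]
orientation: [0.002, 0.037, 0.999, -0.0]
wrist_force: [0.1, -0.7, 0.0]
finger_gap: 0.0001
grip_force: 0.0
clock: 23.75
tcp_pos: [0.6493, -0.0303, 0.0215]
orientation: [-0.001, 0.037, 0.999, 0.0]
wrist_force: [-2.9, 0.6, 2.2]
finger_gap: -0.0001
grip_force: 1.4
tcp [ 0.6493 -0.0303  0.0215] bay [-0.0295 -0.03  ] along -0.030015433256186313 left 0.029536167719872636 yaw 355.7568843674014 want 85.80000000000001 [-2.8816  0.5522  2.2255]
```

```bash
python3 -m jog '[[1,-0.002,0,0,0],[1,0,0,0,0]]'; python3 -m jog '[[1,0.025,0,0,0],[1,0.02,0.01,0,0],[1,0.01,0.01,-0.04,0],[1,0.02,0,-0.04,0],[1,0,0,-0.04,0]]';  python3 -m jog '[[1,0,0,-0.04,0],[1,0,0,-0.04,0],[1,0,0,-0.04,0],[1,0,0,-0.04,0],[1,0,0,-0.04,0]]'; python3 -m jog '[[1,0,0,-0.04,0],[1,0,0,-0.04,0],[1,0,0,-0.04,0],[1,0,0,0,0]]'
python3 - <<'E'
from h import *
c=meas('w11'); rel([0,0],0)
g=cv2.cvtColor(c['img'],cv2.COLOR_RGB2GRAY)
for y in (-.05,0,.06,.075):
    print(y,[int(g[int(round(v)),int(round(u))]) for u,v in [px(c,world((x,y)).tolist()+[.02]) for x in np.arange(-.04,.006,.002)]])
u,v=np.mean([px(c,world((-.05,y)).tolist()+[0]) for y in(-.1,.1)],0)
cv2.imwrite('pics/w11c.png',cv2.resize(c['img'][int(v)-60:int(v)+60,int(u)-80:int(u)+80,::-1],None,fx=5,fy=5,interpolation=cv2.INTER_CUBIC))
E
```

```text
clock: 23.92
tcp_pos: [0.6494, -0.0303, 0.0212]
orientation: [-0.003, 0.037, 0.999, 0.0]
wrist_force: [-8.4, 0.1, 5.0]
finger_gap: 0.0002
grip_force: 3.8
clock: 24.33
tcp_pos: [0.5758, -0.0042, 0.1376]
orientation: [-0.003, 0.037, 0.999, 0.0]
wrist_force: [1.0, -0.1, -0.1]
finger_gap: -0.0001
grip_force: 0.0
clock: 24.75
tcp_pos: [0.5801, -0.0054, 0.3405]
orientation: [0.001, 0.037, 0.999, -0.0]
wrist_force: [1.5, -0.8, -1.1]
finger_gap: -0.0
grip_force: 0.0
clock: 25.08
tcp_pos: [0.5816, -0.0057, 0.4682]
orientation: [0.009, 0.037, 0.999, -0.001]
wrist_force: [-0.3, 0.2, 1.0]
finger_gap: -0.0001
grip_force: 0.0
70 px [341. 200.] [254. 200.] A [-0.0096  0.0864] B [-0.0096 -0.0586] C [-0.0096  0.0139] L 0.14493048147420842 w px 2.0 slant -0.0003778304511438912
90 px [341. 200.] [254. 200.] A [-0.0096  0.0864] B [-0.0096 -0.0586] C [-0.0096  0.0139] L 0.14493048147420842 w px 2.0 slant -0.0003778304511438912
tcp [ 0.582  -0.0057  0.4641] bay [-0.0985 -0.0105] along -0.01046482484530088 left 0.09854038089730041 yaw 355.74932071672555 want 85.80000000000001 [ 0.8846 -0.0815  0.3559]
-0.05 [195, 192, 190, 190, 191, 190, 149, 124, 101, 104, 110, 180, 201, 199, 85, 58, 57, 111, 173, 186, 150, 70, 131]
0 [189, 188, 188, 190, 191, 188, 149, 122, 102, 103, 108, 179, 202, 199, 76, 55, 59, 121, 176, 187, 148, 70, 132]
0.06 [193, 191, 191, 190, 191, 190, 148, 123, 103, 106, 110, 180, 204, 202, 65, 56, 59, 125, 179, 191, 151, 70, 134]
0.075 [127, 122, 121, 120, 120, 122, 123, 123, 104, 105, 111, 179, 204, 203, 68, 54, 66, 126, 178, 190, 150, 72, 136]
```

View pics/w11c.png

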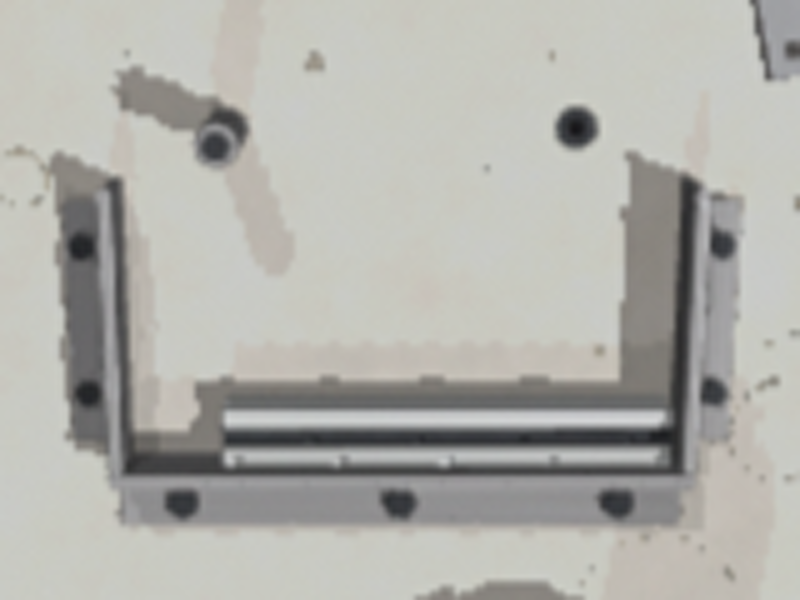

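The crop shows the profile from (225,440) to (668,440), flat against the back fence and behind the post at (218,140). Its centre is about 14 mm off the middle of the bay, within the 25 mm limit.

```bash
python3 -c "
from workcell import env;print(env.hand_in())"
```

```text
the job is handed in; nothing more can be done
None
```

The profile is in the stock bay behind the post, measured flat against the back fence and about 14 mm off the bay's centre line, and the job was handed in at about 25 s; no verdict came back.

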